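# Set the bushing tool's right-hand clamp out one hole

### The job

I need room for a bigger clock plate on the bushing tool. First push the open top drawer of the little chest beside it fully home until it seats in its catch, because it stands in the clamp's way; then pull up the red index knob on the tool's right-hand clamp slide, slide the clamp out one hole (away from the tool's column, towards the chest) and let the pin go right down into that hole. Finish while still holding the red knob with the pin fully home so that I can nip up the clamp screw, and leave the other things on the bench where they are.

Things in the scene. Friction and masses are not known exactly. Their poses are not given: they have to be found in the camera images.
- bushing_tool: clockmaker's bushing tool, fixed: grey cast base 185 x 100 mm, C frame with a black handwheel (90 mm across, crank up to 356 mm high) over own x = -40 mm, y = 0, and a black cross rail along own y. Origin: centre of the base's underside on the bench. Own +x points away from the robot, own -y to its right, z up. A second, fixed clamp stands on the rail's left end
- next_slot (a point): centre, on the rail's top (55 mm above the bench), of the 10 mm square index slot that the pin must go into; 30 mm outwards (tool's own -y) of the slot where it starts. The rail, at own x = -40 mm, is 32 mm wide, 480 mm long and has such slots every 30 mm; slots at tool y = -90, -120, -150 (start), -180 (this one) and -210 mm
- clamp_slide (a joint): position (m) of the right-hand clamp slide on the rail: 0 at the start, grows outwards along the tool's own -y, next slot at 0.030; range -0.030 to 0.060, friction 2 N. A grey slide 122 mm long, 52 mm wide, top 71 mm above the bench, with a window between knob and clamp that shows the next slot. The open drawer of the chest bars its way after 10 to 25 mm
- clamp_top (a point): top of the black T screw of the clamp on the slide's outer end, about 143 mm above the bench and 90 mm outwards of the knob's axis; moves with the slide. Do not run the gripper into it
- plunger (a joint): lift (m) of the sprung index plunger: 0 = pin fully down in a slot, grows as the red knob is pulled straight up, stop at 0.014. The pin, 8 mm thick with a round nose, reaches 9 mm into the slot, so the slide is free above 0.010. The spring presses down with 6 N at 0, 11 N at the stop. Let down between slots the pin rests on the rail at 0.009 and drops when over a slot
- pull_knob: the red ribbed pull knob on the plunger, an upright cylinder 24 mm across and 26 mm high; it rises with the plunger and travels with the clamp slide; axes parallel to the tool's. Grip it at point knob_mid
- knob_mid (a point): centre of the red knob's cylinder; with the pin down it is 102 mm above the bench, the knob's top 13 mm higher; below the knob are a thin stem and a steel barrel 16 mm across
- parts_chest: small dark wooden chest of drawers, fixed on the bench right of the tool: 190 mm deep (own x), 176 mm wide (own y), 110 mm high, two light wood drawer fronts with brass knobs facing own -x, towards the robot. Origin: centre of its underside on the bench. Its yaw is within 0.03 rad of the tool's
- kit_drawer (a joint): how far (m) the top drawer stands open: 0 = fully home against a rigid stop, grows as it comes out along the chest's own -x; 0.06 to 0.095 at the start. Friction 1.5 N; a roller catch under it resists with about 7 N from 0.013 to 0.007, then draws the drawer home by itself and keeps it there
- drawer_face (a point): centre of the top drawer's front face (light wood panel 162 mm wide, 44 mm high), 78 mm above the bench; moves with the drawer. A brass knob 18 mm across sticks out 16 mm here; the panel beside it is flat. With the drawer home this point is at own x = -100 mm, y = 0 of the chest
- brass_wheel: loose brass clock wheel lying flat on the bench in front of the cross rail, 56 mm across, 12 mm high; origin under its centre
- loupe: loose black eye loupe standing on the bench in front of the cross rail, 38 mm across, 26 mm high; origin under its centre
- screwdriver: loose screwdriver with yellow handle, 150 mm long, lying on the bench; origin under its middle
- clock_plate: loose brass clock plate lying on the bench, 95 x 75 x 4 mm; origin under its centre
- screw_cup: loose small aluminium cup standing on the bench behind the cross rail, 44 mm across, 26 mm high; origin under its centre
- oil_bottle: loose small amber oil bottle, 38 mm across, 85 mm high, standing at the back on top of the chest of drawers; origin under its centre
- solvent_bottle: loose green glass bottle with black cap, 50 mm across, 130 mm high, standing on the bench to the right of the chest; origin under its centre
- brush: loose brush, 160 mm long, lying on the bench to the right of the chest; origin under its middle

How it is judged (in metres and radians):
On the way, in this order (a step that is already met when the one before it is completed fails the run):
1. the drawer is pushed home into its catch (within 4 mm), the clamp still in its first hole (value of joint kit_drawer below 0.004 m and value of joint clamp_slide between -0.005 and 0.005 m), for 0.2 s.
2. the plunger is pulled up clear of its hole (8.5 mm or more) with the drawer home (value of joint kit_drawer below 0.004 m and value of joint plunger above 0.0085 m), for 0.1 s.
3. the clamp is one hole farther out and its pin is down in that hole (value of joint kit_drawer below 0.004 m and value of joint clamp_slide between 0.0265 and 0.0335 m and value of joint plunger below 0.002 m), for 0.2 s.
At the end, for the whole second after the job is handed in: The drawer is home (within 4 mm), the clamp slide rests one hole farther out (30 mm, within 3.5 mm), the pin is fully down in that hole (within 2 mm), and the fingers still hold the red knob (more than 2 N) (all of step 3 and contact force between the fingers and pull_knob above 2 N and velocity of joint clamp_slide between -0.01 and 0.01 m/s); the arm keeps its last pose, push and grip.
It fails at once if another thing on the bench is shifted by more than 20 mm (distance of any of brass_wheel, loupe, screwdriver, clock_plate, screw_cup, oil_bottle, solvent_bottle, brush from where it was at the start of the episode above 0.02 m).
It also fails if it takes over 42 s, if anything falls off the work surface, if the arm or the gripper's body presses on something with over 40 N, if the wrist force passes 120 N, or if a joint passes its speed limit or range.

### The arm

A 6-joint arm with a two-finger parallel gripper is mounted at the origin on the work surface. World frame = base frame: x ahead of the robot, y to its left, z up, the work surface at z = 0. Lengths are in mm, angles in rad, forces in N, time in s.
With the tool pointing down it reaches from about 350 to 875 mm from the base axis. Payload 4.2 kg.
Tool frame: the origin (TCP) lies between the finger pads; the fingertips stand 25 mm ahead of it and the grasp point (between the pads) lies 6 mm ahead of it; z points along the fingers, y is the line along which they close (so a half turn about z gives the same grasp; the last joint's range is limited). The gripper opens to 85 mm and grips with 20 to 120 N. Pads are 22 mm wide; open, the fingers measure 114 mm over their backs; the gripper's body (76 mm by 85 mm) begins 54 mm behind the grasp point. The pads swing forward as they close: fully open they stand 13 mm farther back than shut.
Start: joints at [-1.026, 0.385, 0.008, 0, -1.194, -0.259], TCP at [176.219, -599.622, 256.312] pointing down, gripper open.
Joint ranges: [-3.14, 3.14], [-1.21, 2.06], [-1.07, 1.41], [-3.16, 2.05], [-2.99, -0.16], [-3.1, 3.1]. Speed limits (rad/s): [2.79, 2.79, 3.14, 3.14, 3.14, 3.14].

### API

Orientations are given as a unit quaternion [x, y, z, w].
In Python, from bench import arm gives the robot as it stands.
- The arm moves only by the shell command python3 -m pendant 'ROWS'. ROWS is JSON, a list of rows, each a list of 7 numbers: the shift along the tool's x, y, z in m, then the turn, a rotation vector about the tool's x, y, z in degrees, then the finger opening in m, from 0 to 0.0854. In form: [[x, y, z, wx, wy, wz, fingers], ...]. A call has 1 to 12 rows; each row shifts and turns the commanded pose from where the row before left it, along the tool's axes as they then stand; what a row does not reach is not made up. A row lasts 1/10 s, in which the tool goes at most 50 mm and 8.59 degrees, less where a joint would pass 70% of its speed; a pose out of reach is approached as far as the arm can. A call is refused whole if a number of a shift passes 0.05 or a number of a turn 8.59, either way. A call with a gripper value outside its range is refused whole. The fingers move at their own pace and stop on an object; the grip force is fixed at half the most. Time passes only in rows, so rows that do not move let the fingers close. It gives the time, the measured TCP pose, the force, the opening and the grip force at its end, in the units of the state.
- arm.read_state(): the state, without advancing time (a new reading comes with each control period).
- arm.get_image(name): name is "scene" or "top" or "wrist"; returns a dict with "image" (400x640x3 uint8, red, green, blue), "fx", "fy", "cx", "cy" (pixels), "xyz" and "rotation" of the camera in the world. Camera axes: x right, y down, z forward; pixel columns grow to the right and rows downward; lengths in mm; the calibration is good to about 2 mm. A picture is of the moment at which its call begins. There is no depth.
- arm.job_done(): hands the job in; it is judged then, once.
The state is a dict: "clock": time; "joints": joint angles; "joint_vel": joint speeds; "joint_efforts": joint torques, N m; "position": TCP position; "ee_rot": TCP orientation; "contact_force": force on the tool from outside, world axes, zero at the start; "wrist_torque": the same for the moment, N m; "gripper_width": finger opening in mm; "grasp_force": force on a finger pad.
Only numpy, scipy, OpenCV 4.12 (cv2) and the standard library are available. Lean on these libraries where they do the work, as an engineer would, in place of code of your own. Each camera call takes 0.05 s, during which the arm holds its last target. There are 200 camera calls.

## Working session

There is one attempt and no reset: what is moved stays moved. The work goes in short steps, Python scripts to look and compute and a shell command to move; the robot and the scene stay as the last step left them, time stands still between calls to the robot, and variables do not carry over. Pictures are saved under pics/ and viewed, at most 10 in all, crops included, and the job is handed in when it is done.

```bash
ls; mkdir -p pics; python3 - <<'E'
from bench import arm
import cv2,numpy as np,pickle
d={}
for n in("scene","top"):
    r=arm.get_image(n);d[n]=r
    cv2.imwrite(f"pics/{n}0.png",r["image"][:,:,::-1])
    print(n,r["fx"],r["cx"],r["cy"],r["xyz"],np.round(r["rotation"],3).tolist())
pickle.dump(d,open("im0.pkl","wb"))
s=arm.read_state();print(s)
E
```

```text
pics
scene 437.66403457488775 315.98492332840306 199.2601578312972 [1177.63276468  269.56903923 1109.49570559] [0.531, 0.8, -0.229, -0.157]
top 510.68537921323406 317.9349466979587 197.12606108038995 [ 362.06311894   24.27945148 1752.25782192] [-0.695, 0.716, -0.044, 0.049]
{'clock': 0.1, 'joints': array([-1.02639597e+00,  3.85484488e-01,  6.77721061e-03, -4.22685546e-04,
       -1.19400364e+00, -2.58609575e-01]), 'joint_vel': array([ 0.00030749, -0.00293334,  0.00179126,  0.00203594,  0.00041697,
        0.0001347 ]), 'joint_efforts': array([ 2.44012972e-04, -3.93318844e+01,  1.88928884e+01,  4.19790789e+00,
       -2.61798399e-03,  1.05626910e-05]), 'position': array([ 176.08967699, -599.19574737,  255.33559938]), 'ee_rot': array([-1.42332363e-01,  9.89818440e-01,  9.57937641e-04, -1.93295522e-04]), 'contact_force': array([ 0.31900322, -0.37338767, -0.27194425]), 'wrist_torque': array([-0.01054658, -0.02782231, -0.01731717]), 'grasp_force': 0.0, 'gripper_width': 85.20732654804556}
```

View pics/scene0.png

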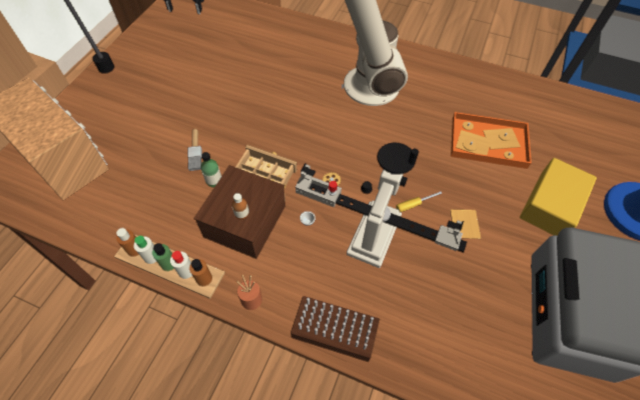

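View pics/top0.png

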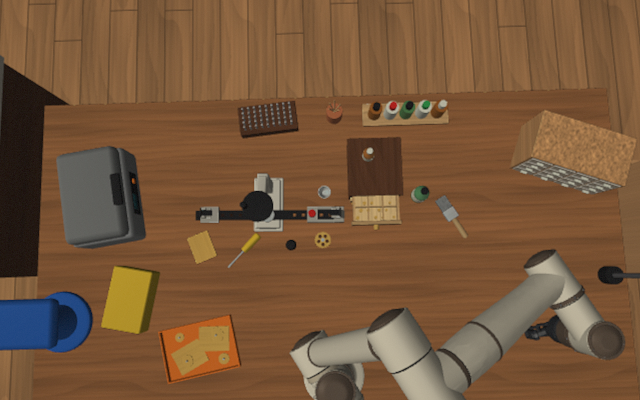

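The scene view shows the red knob near (333,186) and the open drawer at about (265,165). In the top view the red knob is at (312,213) and the drawer's brass knob at (376,227). I'll enlarge both next.

```bash
python3 - <<'E'
import cv2,pickle,numpy as np
d=pickle.load(open("im0.pkl","rb"))
a=d["scene"]["image"][130:230,225:385,::-1]; b=d["top"]["image"][130:250,290:450,::-1]
a=cv2.resize(a,None,fx=5,fy=3,interpolation=cv2.INTER_CUBIC) if 0 else cv2.resize(a,(800,500),interpolation=cv2.INTER_CUBIC)
b=cv2.resize(b,(800,600),interpolation=cv2.INTER_CUBIC)
cv2.imwrite("pics/a.png",a);cv2.imwrite("pics/b.png",b)
E
```

```text
(no output)
```

View pics/a.png

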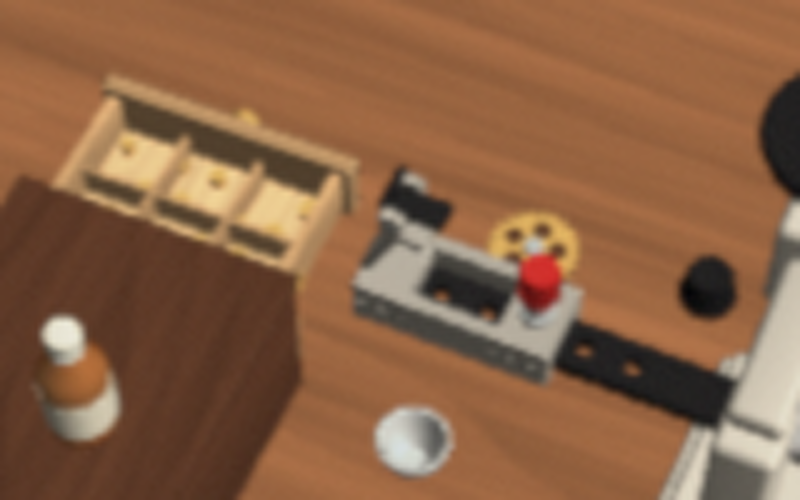

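View pics/b.png

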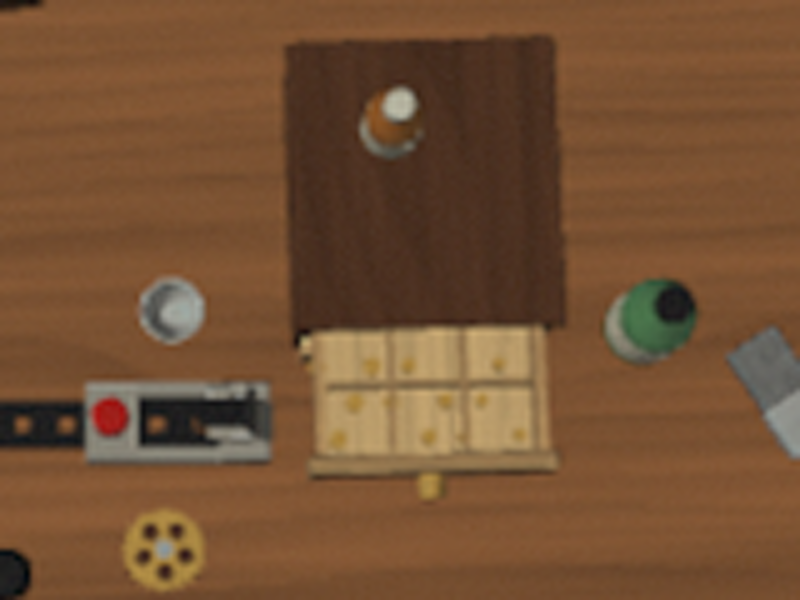

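The scene crop shows the red knob's top at (540,268) and the drawer front's top corners at (107,80) and (355,163). The top crop shows the knob at (110,417), the front panel spanning (310,468) to (557,460), and the brass knob at (430,487). Next I'll triangulate these.

```bash
cat > h.py <<'E'
import numpy as np,pickle
from scipy.spatial.transform import Rotation as R
def ray(c,u,v):
    q=np.array(c["rotation"]);M=R.from_quat(q).as_matrix() if q.size==4 else q
    d=M@[(u-c["cx"])/c["fx"],(v-c["cy"])/c["fy"],1];return np.array(c["xyz"]),d/np.linalg.norm(d)
def tri(rs):
    A=0;b=0
    for o,d in rs:
        P=np.eye(3)-np.outer(d,d);A=A+P;b=b+P@o
    p=np.linalg.solve(A,b)
    return p,max(np.linalg.norm(np.cross(p-o,d)) for o,d in rs)
def plane(r,z):
    o,d=r;return o+d*(z-o[2])/d[2]
def proj(c,p):
    M=R.from_quat(c["rotation"]).as_matrix();q=M.T@(np.array(p)-c["xyz"]);return c["fx"]*q[0]/q[2]+c["cx"],c["fy"]*q[1]/q[2]+c["cy"]
E
python3 - <<'E'
from h import *
d=pickle.load(open("im0.pkl","rb"));S,T=d["scene"],d["top"]
s=lambda u,v:ray(S,225+u/5,130+v/5)
t=lambda u,v:ray(T,290+u/5,130+v/5)
for n,a,b in [("knobtop",(540,266),(110,416)),("panL(y-)",(107,78),(557,462)),("panR",(355,163),(310,468)),("brass",(248,117),(430,487)),
 ("wheel",(533,247),(164,550)),("chestcorner",(22,180),(565,326)),("oiltop",(62,332),(400,103)),("slide inner-front?",(580,293),(84,463)),("slide inner back",(548,378),(86,383)),("clampT",(405,180),(255,392))]:
    p,e=tri([s(*a),t(*b)]);print(n,p.round(1),round(e,1),plane(t(*b),115).round(1))
print("rail far left",plane(ray(T,198,215),55))
for z in(55,):print([plane(t(*c),z).round(1) for c in((22,424),(67,424),(157,424))])
print("chest top corners",[plane(t(*c),110).round(1) for c in((286,44),(553,38),(293,328),(565,326))])
# scene slots at z 55
print([plane(s(*c),55).round(1) for c in((583,350),(632,369),(488,312),(440,294))])
E
```

```text
knobtop [528.3  54.8 114.3] 1.8 [528.7  53.  115. ]
panL(y-) [ 491.3 -234.6   96.3] 1.4 [ 490.4 -232.9  115. ]
panR [492.  -73.7  97.4] 1.9 [491.3 -74.4 115. ]
brass [ 477.8 -151.2   85.1] 3.0 [ 476.8 -150.8  115. ]
wheel [446.3  22.5   6.4] 1.9 [441.6  20.9 115. ]
chestcorner [ 579.4 -243.3   99.7] 1.9 [ 578.2 -242.6  115. ]
oiltop [ 710.  -132.4  193.6] 2.2 [ 728.6 -142.4  115. ]
slide inner-front? [503.   72.9  63.1] 0.9 [498.9  70.6 115. ]
slide inner back [557.1  72.5  51. ] 3.1 [550.6  67.9 115. ]
clampT [534.  -30.8 156.7] 8.8 [541.4 -40.9 115. ]
rail far left [540.39583208 435.37099311  55.        ]
[array([531.3, 113. ,  55. ]), array([530.4,  82.9,  55. ]), array([528.5,  22.9,  55. ])]
chest top corners [array([771.7, -69.6, 110. ]), array([ 770.2, -245.3,  110. ]), array([583. , -67.2, 110. ]), array([ 578.9, -243.4,  110. ])]
[array([533.3,  87.7,  55. ]), array([534.4, 117.8,  55. ]), array([530.6,  28.1,  55. ]), array([529.9,  -2.2,  55. ])]
```

Measured: knob top (528,54,115), which matches 115. The drawer face's top edge is at x≈491, z≈97–100, with its centre at y≈-153. The tool's yaw is about -0.03 and the chest's about -0.012. The home face is expected at x≈576. First I'll turn the tool square and close the fingers.

```bash
cat >> h.py <<'E'
def go(x,y,z,yaw=None):
    from bench import arm
    s=arm.read_state();r=R.from_quat(s["ee_rot"]);D=np.array([x,y,z])-s["position"];m=r.as_matrix()
    if np.isfinite(D).all():print("tool shift mm",r.inv().apply(D).round(1))
    print("t",round(s["clock"],2),"pos",s["position"].round(1),"F",s["contact_force"].round(1),"w",round(s["gripper_width"],1),"g",round(s["grasp_force"],1),"yaw deg",np.degrees(np.arctan2(-m[0,1]*-1*-1,m[1,1])).round(2),"zdir",m[:,2].round(4))
    if yaw is not None:
        T=np.column_stack([[-np.cos(yaw),-np.sin(yaw),0],[-np.sin(yaw),np.cos(yaw),0],[0,0,-1]])
        print("turn deg",np.degrees((r.inv()*R.from_matrix(T)).as_rotvec()).round(2))
E
python3 -m pendant '[[0,0,0,0,0,8.5,0],[0,0,0,0,0,8.5,0],[0,0,0,0,0,0,0],[0,0,0,0,0,0,0]]'; python3 -c "
from h import *;go(445,-188,250,-0.015)"
```

```text
clock: 0.5
position: [176.2, -599.5, 255.9]
ee_rot: [0.004, 1.0, 0.0, -0.0]
contact_force: [0.0, -0.6, 0.6]
gripper_width: 28.3
grasp_force: 0.0
tool shift mm [-265.6  413.5    6.1]
t 0.5 pos [ 176.2 -599.5  255.9] F [ 0.  -0.6  0.6] w 28.3 g 0.0 yaw deg -0.45 zdir [-3.e-04  7.e-04 -1.e+00]
turn deg [ 0.04 -0.02  0.41]
```

```bash
python3 -m pendant '[[-0.022,0.0345,0,0,0,0.4,0],[-0.022,0.0345,0,0,0,0,0],[-0.022,0.0345,0,0,0,0,0],[-0.022,0.0345,0,0,0,0,0],[-0.022,0.0345,0,0,0,0,0],[-0.022,0.0345,0,0,0,0,0],[-0.022,0.0345,0,0,0,0,0],[-0.022,0.0345,0,0,0,0,0],[-0.022,0.0345,0,0,0,0,0],[-0.022,0.0345,0,0,0,0,0],[-0.022,0.0345,0,0,0,0,0],[-0.022,0.0345,0,0,0,0,0]]'; python3 -m pendant '[[0,0,0.04,0,0,0,0],[0,0,0.04,0,0,0,0],[0,0,0.04,0,0,0,0],[0,0,0.02,0,0,0,0],[0,0,0,0,0,0,0],[0,0,0,0,0,0,0]]'; python3 - <<'E'
from h import *;go(445,-188,97,-0.015)
from bench import arm;import cv2
for n in("scene",):
    r=arm.get_image(n);cv2.imwrite("pics/s1.png",cv2.resize(r["image"][90:240,185:385,::-1],(800,600),interpolation=cv2.INTER_CUBIC))
E
```

```text
clock: 1.7
position: [448.0, -188.7, 256.6]
ee_rot: [0.007, 1.0, -0.0, 0.0]
contact_force: [0.2, -0.6, 0.7]
gripper_width: -0.1
grasp_force: 0.0
clock: 2.3
position: [447.9, -190.4, 116.8]
ee_rot: [0.008, 1.0, -0.0, 0.0]
contact_force: [0.3, -0.3, 0.7]
gripper_width: 0.3
grasp_force: 0.0
tool shift mm [ 3.   2.4 19.8]
t 2.3 pos [ 447.9 -190.4  116.8] F [ 0.3 -0.3  0.7] w 0.3 g 0.0 yaw deg -0.92 zdir [ 4.e-04 -5.e-04 -1.e+00]
turn deg [-0.03  0.02 -0.06]
```

View pics/s1.png

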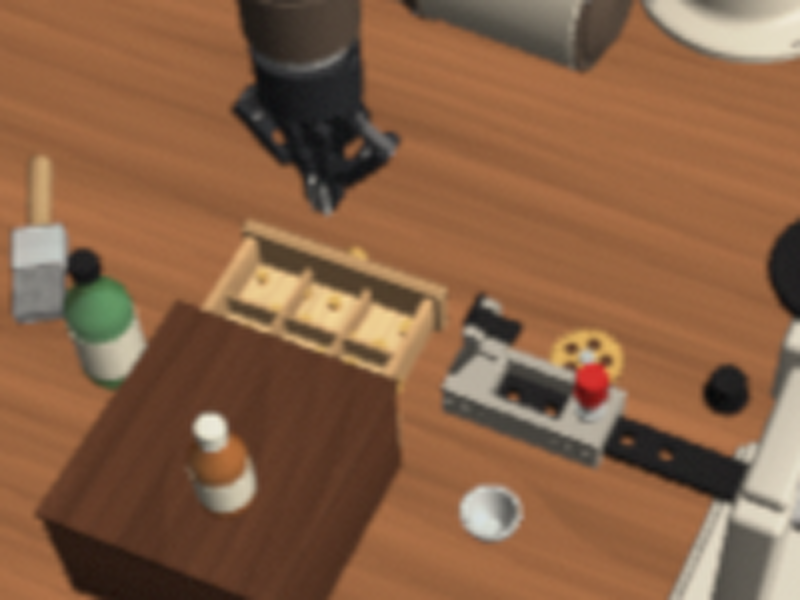

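The closed fingers stand in front of the right half of the panel, clear of the brass knob, the clamp and the bottle. I'll lower to panel height and push.

```bash
python3 -m pendant '[[0,0.002,0.02,0,0,0,0],[-0.02,0,0,0,0,0,0],[-0.01,0,0,0,0,0,0],[-0.01,0,0,0,0,0,0],[-0.01,0,0,0,0,0,0],[-0.01,0,0,0,0,0,0],[-0.01,0,0,0,0,0,0],[-0.01,0,0,0,0,0,0],[-0.01,0,0,0,0,0,0],[-0.01,0,0,0,0,0,0]]';python3 -m pendant '[[-0.005,0,0,0,0,0,0],[-0.003,0,0,0,0,0,0],[-0.003,0,0,0,0,0,0],[-0.003,0,0,0,0,0,0]]'
```

```text
clock: 3.35
position: [547.8, -189.9, 96.2]
ee_rot: [0.009, 1.0, 0.0, -0.001]
contact_force: [-6.1, 1.9, 5.1]
gripper_width: -0.1
grasp_force: 3.4
clock: 3.75
position: [559.8, -190.3, 96.2]
ee_rot: [0.009, 1.0, 0.0, -0.002]
contact_force: [-8.9, 0.0, 7.6]
gripper_width: 0.3
grasp_force: 4.6
```

```bash
python3 -m pendant '[[-0.003,0,0,0,0,0,0],[-0.003,0,0,0,0,0,0],[0,0,0,0,0,0,0]]';python3 -m pendant '[[-0.002,0,0,0,0,0,0],[-0.002,0,0,0,0,0,0],[0,0,0,0,0,0,0]]'
```

```text
clock: 4.05
position: [560.0, -190.4, 95.9]
ee_rot: [0.01, 1.0, 0.001, -0.009]
contact_force: [-17.1, 2.3, 12.3]
gripper_width: 0.1
grasp_force: 8.6
clock: 4.35
position: [560.1, -190.4, 95.9]
ee_rot: [0.01, 1.0, 0.001, -0.013]
contact_force: [-25.2, 3.7, 19.0]
gripper_width: -0.1
grasp_force: 12.8
```

```bash
python3 -m pendant '[[0.01,0,0,0,0,0,0],[0.03,0,0,0,0,0,0],[0.03,0,0,0,0,0,0],[0,0,-0.04,0,0,0,0],[0,0,-0.05,0,0,0,0],[0,0,-0.02,0,0,0,0]]'; python3 - <<'E'
from h import *;go(480,20,205,-0.03)
from bench import arm;import cv2
r=arm.get_image("scene");b=arm.get_image("top");pickle.dump({"scene":r,"top":b},open("im1.pkl","wb"))
A=cv2.resize(r["image"][130:230,225:385,::-1],(400,250),interpolation=cv2.INTER_CUBIC);A=cv2.resize(r["image"][140:215,215:315,::-1],(400,300),interpolation=cv2.INTER_CUBIC)
B=cv2.resize(b["image"][170:245,330:430,::-1],(400,300),interpolation=cv2.INTER_CUBIC)
cv2.imwrite("pics/s2.png",np.hstack([A,B]))
E
```

```text
clock: 4.95
position: [504.2, -189.9, 211.7]
ee_rot: [0.008, 1.0, -0.001, 0.005]
contact_force: [0.5, -0.2, 0.7]
gripper_width: 0.2
grasp_force: 0.0
tool shift mm [ 27.8 209.5   5.9]
t 4.95 pos [ 504.2 -189.9  211.7] F [ 0.5 -0.2  0.7] w 0.2 g 0.0 yaw deg -0.96 zdir [ 0.0109 -0.0026 -0.9999]
turn deg [-0.13  0.63  0.76]
```

View pics/s2.png

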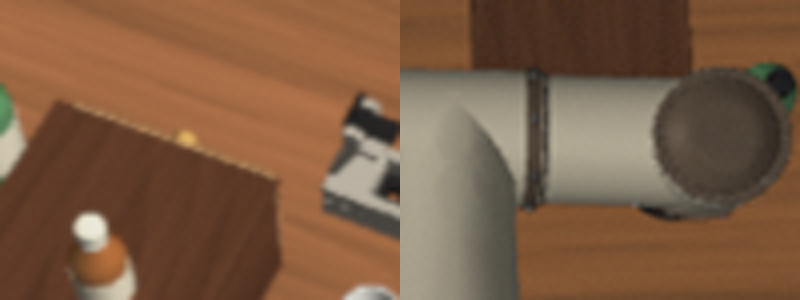

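The drawer now looks flush with the chest, with only a thin light strip visible. The brass knob is at about (262,174). I'll check the numbers.

```bash
python3 - <<'E'
from h import *
d=pickle.load(open("im0.pkl","rb"));S=d["scene"]
for z in(78,87):print(plane(ray(S,225+248/5,130+117/5),z),plane(ray(S,215+188/4,140+137/4),z))
e=pickle.load(open("im1.pkl","rb"))["scene"]["image"].astype(int)
# predicted strip: face at x=571..581 top edge z=100 midpoint y -185
for x in(571,576,581,586):print(x,proj(S,[x,-185,100]),proj(S,[x,-185,110]))
c,r=[int(round(v)) for v in proj(S,[576,-185,100])];print(r,e[r-6:r+8,c].tolist())
E
```

```text
[ 472.07120303 -151.16252756   78.        ] [ 555.2242921  -151.57458783   78.        ]
[ 478.22736443 -147.49156307   87.        ] [ 560.65492669 -147.90002804   87.        ]
571 (np.float64(248.22473247582778), np.float64(170.15077130687442)) (np.float64(247.78947000732944), np.float64(168.060364625003))
576 (np.float64(247.4088611536293), np.float64(171.46297373937193)) (np.float64(246.96713633369052), np.float64(169.37735921312367))
581 (np.float64(246.5897300758844), np.float64(172.78041898288757)) (np.float64(246.14149453361597), np.float64(170.69965187519196))
586 (np.float64(245.76731966730688), np.float64(174.10313852123193)) (np.float64(245.31252460471927), np.float64(172.02727464569165))
171 [[165, 107, 68], [165, 107, 68], [162, 105, 67], [159, 105, 67], [156, 104, 67], [154, 109, 72], [142, 104, 71], [105, 68, 46], [98, 61, 42], [97, 59, 41], [96, 60, 40], [97, 60, 41], [96, 58, 40], [97, 60, 40]]
```

The drawer moved 83 mm and met a rigid stop at 25 N, well above the 7 N catch, so it is home. Now I'll move above the red knob and look with the wrist camera.

```bash
python3 -m pendant '[[0,0.03,0,-0.1,0.6,0.7,0.055],[-0.0035,0.035,0,0,0,0,0.055],[-0.0035,0.035,0,0,0,0,0.055],[-0.0035,0.035,0,0,0,0,0.055],[-0.0035,0.035,0,0,0,0,0.055],[-0.0035,0.035,0,0,0,0,0.055],[0,0.035,0,0,0,0,0.055],[0,0,0,0,0,0,0.055],[0,0,0,0,0,0,0.055]]'; python3 - <<'E'
from h import *;go(528.3,54.5,210,-0.03)
from bench import arm;import cv2
r=arm.get_image("wrist");pickle.dump(r,open("w1.pkl","wb"))
print(r["xyz"],proj(r,[528.3,54.5,115]))
cv2.imwrite("pics/w1.png",r["image"][:,:,::-1])
E
```

```text
clock: 5.95
position: [525.6, 50.9, 205.6]
ee_rot: [0.014, 1.0, 0.001, -0.006]
contact_force: [-0.1, -0.1, 0.3]
gripper_width: 55.0
grasp_force: 0.0
tool shift mm [-2.5  3.7 -4.5]
t 5.95 pos [525.6  50.9 205.6] F [-0.1 -0.1  0.3] w 55.0 g 0.0 yaw deg -1.64 zdir [-0.0112  0.0018 -0.9999]
turn deg [ 0.09 -0.65  0.08]
[452.03327474  52.56511007 323.82005339] (np.float64(320.7866902630571), np.float64(223.112960433507))
```

View pics/w1.png

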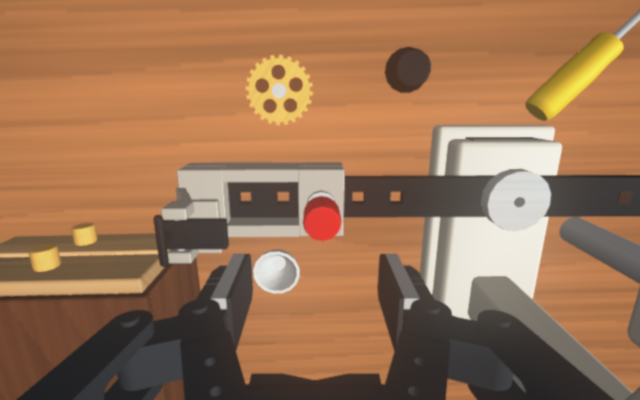

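The wrist view shows the red knob's top centred at about (322,222). The prediction from the scene and top views was (321,223), so the position is confirmed. I'll descend now.

```bash
python3 -m pendant '[[-0.0015,0.0035,0.02,0,-0.6,0,0.055],[0,0,0.025,0,0,0,0.055],[0,0,0.025,0,0,0,0.055],[0,0,0,0,0,0,0.055],[0,0,0,0,0,0,0.055]]'; python3 -c "
from h import *;go(528.3,54.5,108,-0.03)"
```

```text
clock: 6.5
position: [527.4, 52.8, 136.6]
ee_rot: [0.016, 1.0, 0.001, -0.0]
contact_force: [0.6, -0.1, 0.2]
gripper_width: 55.2
grasp_force: 0.0
tool shift mm [-0.9  1.7 28.6]
t 6.5 pos [527.4  52.8 136.6] F [ 0.6 -0.1  0.2] w 55.2 g 0.0 yaw deg -1.78 zdir [-2.e-04  1.e-03 -1.e+00]
turn deg [ 0.06 -0.01 -0.06]
```

```bash
python3 -m pendant '[[-0.001,0.0017,0.014,0,0,0,0.055],[0,0,0.0145,0,0,0,0.055],[0,0,0,0,0,0,0.055],[0,0,0,0,0,0,0.03],[0,0,0,0,0,0,0.01],[0,0,0,0,0,0,0.01],[0,0,0,0,0,0,0.01],[0,0,0,0,0,0,0.01]]'; python3 -c "
from h import *;go(528.3,54.5,108,-0.03)"
```

```text
clock: 7.3
position: [528.7, 55.5, 109.4]
ee_rot: [0.015, 1.0, 0.001, 0.001]
contact_force: [-1.3, -1.2, 6.9]
gripper_width: 22.6
grasp_force: 58.6
tool shift mm [ 0.4 -1.   1.4]
t 7.3 pos [528.7  55.5 109.4] F [-1.3 -1.2  6.9] w 22.6 g 58.6 yaw deg -1.7 zdir [ 0.0019  0.0018 -1.    ]
turn deg [0.11 0.1  0.02]
```

```bash
python3 -m pendant '[[0,0,-0.004,0,0,0,0.01],[0,0,-0.004,0,0,0,0.01],[0,0,-0.004,0,0,0,0.01],[0,0,-0.001,0,0,0,0.01],[0,0,0,0,0,0,0.01],[0,0,0,0,0,0,0.01]]'
```

```text
clock: 7.9
position: [528.5, 55.5, 120.1]
ee_rot: [0.015, 1.0, 0.001, 0.0]
contact_force: [5.8, -1.3, -11.0]
gripper_width: 22.5
grasp_force: 59.1
```

```bash
python3 -m pendant '[[0,0,-0.001,0,0,0,0.01],[0,0,-0.001,0,0,0,0.01],[0,0,0,0,0,0,0.01]]'; python3 -m pendant '[[0,-0.004,0,0,0,0,0.01],[0,-0.004,0,0,0,0,0.01],[0,-0.004,0,0,0,0,0.01],[0,0,0,0,0,0,0.01]]'
```

```text
clock: 8.2
position: [528.4, 55.5, 122.0]
ee_rot: [0.015, 1.0, 0.001, 0.0]
contact_force: [5.3, -1.4, -11.0]
gripper_width: 22.3
grasp_force: 59.2
clock: 8.6
position: [528.2, 43.7, 121.9]
ee_rot: [0.015, 1.0, 0.001, 0.0]
contact_force: [5.8, 0.2, -11.1]
gripper_width: 22.1
grasp_force: 59.3
```

```bash
python3 -m pendant '[[0,-0.005,0,0,0,0,0.01],[0,-0.005,0,0,0,0,0.01],[0,-0.004,0,0,0,0,0.01],[0,-0.004,0,0,0,0,0.01],[0,0,0,0,0,0,0.01],[0,0,0,0,0,0,0.01]]'; python3 - <<'E'
from h import *;go(528,25.5,108,-0.03)
from bench import arm;import cv2
r=arm.get_image("scene")
cv2.imwrite("pics/s3.png",cv2.resize(r["image"][130:230,225:385,::-1],(800,500),interpolation=cv2.INTER_CUBIC))
E
```

```text
clock: 9.2
position: [527.7, 25.7, 121.9]
ee_rot: [0.015, 1.0, 0.001, 0.0]
contact_force: [6.2, -0.8, -11.7]
gripper_width: 22.1
grasp_force: 59.4
tool shift mm [-0.3 -0.2 13.9]
t 9.2 pos [527.7  25.7 121.9] F [  6.2  -0.8 -11.7] w 22.1 g 59.4 yaw deg -1.75 zdir [ 6.0e-04  2.4e-03 -1.0e+00]
turn deg [ 0.14  0.03 -0.03]
```

View pics/s3.png

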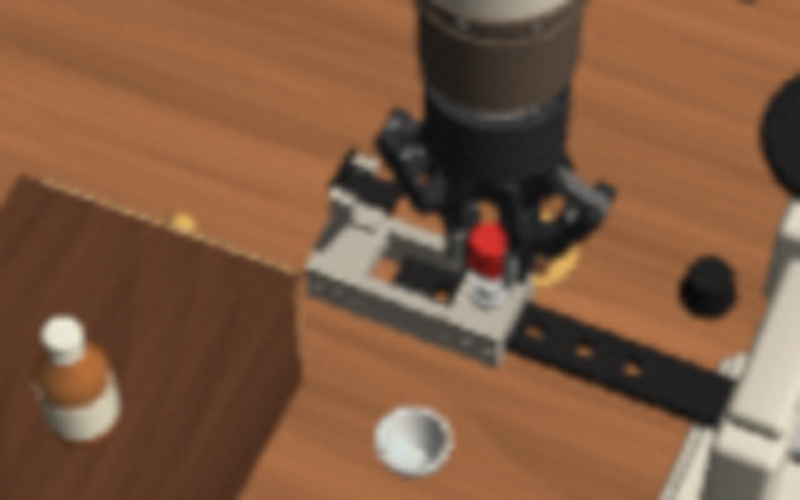

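The slide and knob have moved out by one slot spacing: the slide's edge went from (548,378) to (498,360), and three slots now show inside. The drawer is still home. I'll lower the pin.

```bash
python3 -m pendant '[[0,0,0.003,0,0,0,0.01],[0,0,0.003,0,0,0,0.01],[0,0,0.002,0,0,0,0.01],[0,0,0,0,0,0,0.01]]';python3 -m pendant '[[0,0,0.002,0,0,0,0.01],[0,0,0.002,0,0,0,0.01],[0,0,0.002,0,0,0,0.01],[0,0,0,0,0,0,0.01],[0,0,0,0,0,0,0.01]]'
```

```text
clock: 9.65
position: [527.7, 25.7, 114.3]
ee_rot: [0.015, 1.0, 0.001, 0.0]
contact_force: [3.4, 0.3, -9.1]
gripper_width: 22.4
grasp_force: 59.4
clock: 10.15
position: [527.8, 25.7, 109.5]
ee_rot: [0.015, 1.0, 0.001, 0.001]
contact_force: [2.8, -0.1, -3.0]
gripper_width: 22.5
grasp_force: 60.4
```

```bash
python3 -m pendant '[[0,0,0.001,0,0,0,0.01],[0,0,0.001,0,0,0,0.01],[0,0,0,0,0,0,0.01],[0,0,0,0,0,0,0.01]]'; python3 - <<'E'
from h import *;go(528,25.5,109.4,-0.03)
from bench import arm;import cv2
r=arm.get_image("wrist")
cv2.imwrite("pics/w2.png",r["image"][100:400,100:540,::-1])
E
```

```text
clock: 10.55
position: [527.9, 25.7, 109.3]
ee_rot: [0.015, 1.0, 0.001, 0.001]
contact_force: [-0.8, 0.8, 9.2]
gripper_width: 22.6
grasp_force: 61.6
tool shift mm [-0.1 -0.1 -0.1]
t 10.55 pos [527.9  25.7 109.3] F [-0.8  0.8  9.2] w 22.6 g 61.6 yaw deg -1.67 zdir [ 0.0023  0.0018 -1.    ]
turn deg [0.1  0.13 0.05]
```

View pics/w2.png

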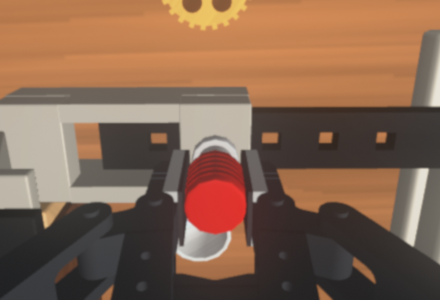

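The wrist view shows the knob held between the pads with its collar down. TCP height is back to the seated value (109.3, and 109.4 at the start) and the push is rigid at +9 N. The slide has moved 29.8 mm out, so I'll hand in.

```bash
python3 -c "
from bench import arm;print(arm.job_done())"
```

```text
the job is handed in; nothing more can be done
None
```

I handed the job in with the drawer pushed home, the clamp out one hole (29.8 mm by the gripper's position), its pin down and the gripper still holding the red knob; the hand-in returned no verdict.

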